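# Set and wind the glue-press timer

### The arm

A 6-joint arm with a two-finger parallel gripper is mounted at the origin on a cart in front of the work surface, level with it; the furniture and walls round the work are solid. World frame = base frame: x ahead of the robot, y to its left, z up, the work surface at z = 0. Lengths are in mm, angles in rad, forces in N, time in s.
With the tool pointing down it reaches from about 350 to 950 mm from the base axis. Payload 17.4 kg.
Tool frame: the origin (TCP) lies between the finger pads, 19 mm behind the fingertips; this is the grasp point; z points along the fingers, y is the line along which they close (so a half turn about z gives the same grasp; the last joint's range is limited). The gripper opens to 93 mm and grips with 3 to 60 N. Pads are 15 mm wide; open, the fingers measure 128 mm over their backs; the gripper's body (75 mm by 188 mm) begins 65 mm behind the grasp point.
Start: joints at [1.202, 0.116, 1.442, -0, 1.584, -0.038], TCP at [219.248, 638.407, 237.446] pointing down, gripper open.
Joint ranges: [-2.83, 2.83], [-0.83, 2.19], [0.07, 2.5], [-1.14, 4.28], [0.01, 3], [-2.97, 2.97]. Speed limits (rad/s): [1.89, 1.89, 2.22, 3.14, 3.14, 3.14].

### API

Orientations are given as a rotation vector (axis times angle).
In Python, from workcell import arm, capture gives the robot as it stands.
- The arm moves only by the tool send_rows, never from a script. Its argument "motion" is a list of rows, each an object of numbers: "claw": the opening, from 0 (shut) to 1 (fully open); "x", "y", "z": the shift along the tool's x, y, z in mm; "twist": the turn about the tool's z in degrees. In form: [{"claw": .., "x": .., "y": .., "z": .., "twist": ..}, ...]. A call has 1 to 8 rows; each row is the pose to reach, as a shift and turn from the pose commanded when the call began, along the tool's axes at that moment; what a row does not reach only later rows make up. A row lasts 1/8 s, in which the tool goes at most 62.5 mm and 10.7 degrees, less where a joint would pass 70% of its speed; a pose out of reach is approached as far as the arm can. A call with a gripper value outside its range is refused whole. The fingers move at their own pace and stop on an object; "squeeze" is the grip in N (left out, the last holds). Time passes only in rows, so rows that repeat a pose let the fingers close. It gives the time, the measured TCP pose, the force, the opening and the grip force at its end, in the units of the state.
- arm.read_state(): the state, without advancing time (a new reading comes with each control period).
- capture(name): name is "scene" or "side" or "wrist"; returns a dict with "image" (480x640x3 uint8, blue, green, red), "intrinsics" (3x3 intrinsics, pixels), "k1" (the pictures are not rectified: a ray, as slopes to the right and down, at radius r is drawn at 1 + k1 r^2 times it, then the intrinsics apply), "camera_from_world" (4x4, takes a point from world to camera coordinates); the wrist camera has in their place "hand_eye" (4x4, takes a point from camera to tool coordinates, whose origin is the TCP and whose axes are the flange's). Camera axes: x right, y down, z forward; pixel columns grow to the right and rows downward; lengths in mm; the calibration is good to about 2 mm. A picture is of the moment at which its call begins: read the wrist's pose just before it. There is no depth.
- arm.close_job(): hands the job in; it is judged then, once.
The state is a dict: "time_s": time; "joint_positions": joint angles; "qvel": joint speeds; "tau": joint torques, N m; "tool_pos": TCP position; "tool_rot": TCP orientation; "contact_force": force on the tool from outside, world axes, zero at the start; "wrist_torque": the same for the moment, N m; "finger_gap": opening from 0.0 (shut) to 1.0 (fully open); "grip_force": force on a finger pad.
Only numpy, scipy, OpenCV 4.12 (cv2) and the standard library are available. Lean on these libraries where they do the work, as an engineer would, in place of code of your own. Each camera call takes 0.05 s, during which the arm holds its last target. There are 200 camera calls.

### The job

On the spring-driven timer box on the bench, first turn the black selector knob on the left so that its pointer clicks in at the mark with four dots. Then wind the steel winged key on the right clockwise to its stop, let go, and leave the selector at four and the things lying about where they are.

Things in the scene. Friction and masses are not known exactly. Their poses are not given: they have to be found in the camera images.
- timer: grey steel timer case screwed to the bench, 150 x 284 x 62 mm (x, y, z), with a flat alloy panel on top at 62 mm above the bench. Origin: centre of its underside; x points to the far edge of the panel, y to the left (the selector's end), z up. The selector's axis is at (-18, +68) mm and the key's axis at (0, -76) mm in this frame, both vertical. Its flanges reach y = +-165 mm at the bench.
- selector (a joint): angle of the selector knob, rad, growing clockwise seen from above; 0 when its pointer looks along the timer's +x. It clicks into five marks 40 degrees apart, with black dots on the panel 53 mm from the axis: one dot at -1.396, two at -0.698, three at 0, four at +0.698, five at +1.396. Stops at +-1.466. A click takes about 0.06 N m. Rarely it starts balanced between two marks.
- selector_grip (a point): on the selector's axis, 32 mm above the panel, the height for the TCP to grip. The knob is a black bar, 16 mm thick and 54 mm long, with a 9 mm thick pointer nose to 37 mm from the axis and a white line on top along the nose; it stands from 8 to 42 mm above the panel on a round skirt (diameter 48 mm, up to 9 mm above the panel). The point's x axis lies along the bar towards the pointer.
- key (a joint): angle of the winding key, rad, growing clockwise seen from above (winding, the way of the curved arrow on the panel); at 0 the wings lie along the timer's x axis. The stop (fully wound) is at 2.6; it stays where it is let go. Winding takes up to about 0.09 N m.
- key_grip (a point): on the key's axis, 34 mm above the panel, the height for the TCP to grip. The key is a flat steel wing 66 mm long, 10 mm thick, from 15 to 49 mm above the panel, on a 14 mm stem. The point's x axis lies along the wing.
- nose_pliers: loose black-handled pliers, 65 x 158 x 13 mm, lying right of the timer; a bystander. Origin under the middle.
- brown_tape: loose roll of brown tape, 93 mm across, 48 mm high, lying behind the timer; a bystander. Origin under the middle.
- sander: loose wooden sanding block, 64 x 107 x 32 mm, lying left of the timer; a bystander. Origin under the middle.
- small_block: loose wood block, 45 x 90 x 30 mm, lying behind the timer; a bystander. Origin under the middle.

How it is judged:
By the outcome, as a careful person would: the job done as asked, in the order asked, and still so for the second after the job is handed in, with the robot touching nothing.
It also fails if it takes over 72 s, if anything falls off the work surface, if the arm or the gripper's body presses on something with over 40 N, if the wrist force passes 120 N, or if a joint passes its speed limit or range.

## Working session

There is one attempt and no reset: what is moved stays moved. The work goes in short steps, Python scripts to look and compute and a tool call to move; the robot and the scene stay as the last step left them, time stands still between calls to the robot, and variables do not carry over. Pictures are saved under pics/ and viewed, at most 10 in all, crops included, and the job is handed in when it is done.

Besides the shell and the picture viewer there is one more tool, called after "Emit:" in YAML: its name, and indented under it one key for each argument. send_rows: Moves the arm, as the interface text tells. Its arguments: {"type":"object","properties":{"motion":{"type":"array"},"squeeze":{"type":"number"}},"required":["motion"]}

```bash
mkdir -p pics; ls
python3 - <<'E'
from workcell import arm, capture
import cv2, numpy as np
s=arm.read_state(); print({k:np.round(v,3).tolist() for k,v in s.items()})
for n in("scene","side","wrist"):
    c=capture(n); cv2.imwrite(f"pics/{n}0.png",c["image"]); print(n,{k:np.round(v,3).tolist() for k,v in c.items() if k!="image"})
E
```

```text
pics
{'time_s': 0.0, 'joint_positions': [1.202, 0.117, 1.442, 0.0, 1.584, -0.038], 'qvel': [-0.0, 0.001, 0.001, 0.003, -0.002, -0.0], 'tau': [-0.002, -72.123, -62.263, 0.078, 0.024, -0.0], 'tool_pos': [219.197, 638.225, 236.671], 'tool_rot': [-0.517, -3.098, 0.002], 'contact_force': [0.552, 0.467, 0.241], 'wrist_torque': [0.045, -0.014, -0.01], 'grip_force': 0.0, 'finger_gap': 1.0}
scene {'intrinsics': [[452.141, 0.0, 315.836], [0.0, 452.141, 237.749], [0.0, 0.0, 1.0]], 'k1': 0.04, 'camera_from_world': [[0.64, -0.769, -0.01, -328.002], [-0.497, -0.403, -0.769, 374.415], [0.587, 0.497, -0.639, 606.645], [0.0, 0.0, 0.0, 1.0]]}
side {'intrinsics': [[587.778, 0.0, 330.381], [0.0, 587.778, 244.554], [0.0, 0.0, 1.0]], 'k1': -0.105, 'camera_from_world': [[0.907, -0.421, -0.01, -510.713], [-0.275, -0.573, -0.772, 254.217], [0.319, 0.703, -0.635, 1212.483], [0.0, 0.0, 0.0, 1.0]]}
wrist {'intrinsics': [[414.863, 0.0, 320.614], [0.0, 414.863, 233.798], [0.0, 0.0, 1.0]], 'k1': 0.003, 'hand_eye': [[-0.001, -0.972, -0.236, 65.711], [1.0, -0.001, 0.0, -0.32], [-0.0, -0.236, 0.972, -146.484], [0.0, 0.0, 0.0, 1.0]]}
```

View pics/scene0.png

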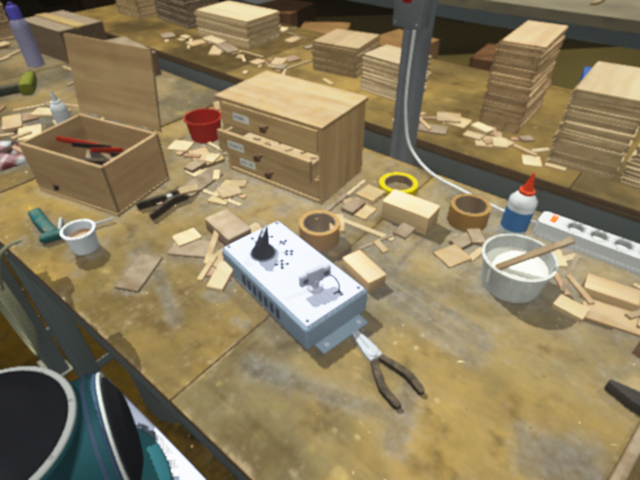

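View pics/side0.png

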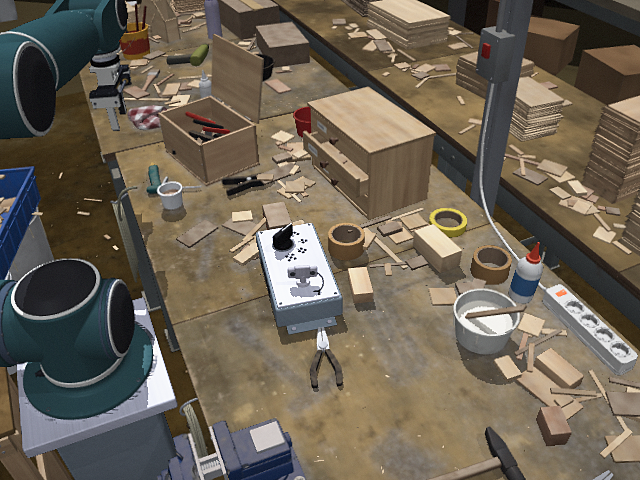

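Both views show the timer: its panel spans roughly x 225–365, y 222–330 in the scene view and x 257–342, y 225–320 in the side view. The selector is at (263,245) and the key at (315,277) in the scene view. I'll fit the panel by colour and cast rays onto z=62.

```bash
cat > h.py <<'E'
import cv2, numpy as np
from scipy.spatial.transform import Rotation as R
from workcell import arm, capture
def pose(s):
    T=np.eye(4);T[:3,:3]=R.from_rotvec(s["tool_rot"]).as_matrix();T[:3,3]=s["tool_pos"];return T
def wfc(c,s=None):  # world_from_camera
    return np.linalg.inv(c["camera_from_world"]) if "camera_from_world" in c else pose(s)@c["hand_eye"]
def cast(c,uv,z,s=None):
    uv=np.asarray(uv,float).reshape(-1,1,2)
    n=cv2.undistortPoints(uv,np.array(c["intrinsics"]),np.array([c["k1"],0,0,0.])).reshape(-1,2)
    T=wfc(c,s);d=np.c_[n,np.ones(len(n))]@T[:3,:3].T;o=T[:3,3]
    return (o+d*((z-o[2])/d[:,2])[:,None])[:,:2]
def project(c,P,s=None):
    M=np.linalg.inv(wfc(c,s))
    return cv2.projectPoints(np.asarray(P,float).reshape(-1,1,3),cv2.Rodrigues(M[:3,:3])[0],M[:3,3],np.array(c["intrinsics"]),np.array([c["k1"],0,0,0.]))[0].reshape(-1,2)
def panel(c,seed,s=None,thr=None):
    g=c["image"].astype(int); hsv=cv2.cvtColor(c["image"],cv2.COLOR_BGR2HSV)
    m=((g[...,0]>=g[...,2])&(g.min(2)>(thr or 170))).astype(np.uint8)
    m=cv2.morphologyEx(m,cv2.MORPH_OPEN,np.ones((3,3)))
    n,l,st,_=cv2.connectedComponentsWithStats(m)
    cs=[k for k in range(1,n) if st[k,4]>800]
    k=min(cs,key=lambda k:abs(st[k,0]+st[k,2]/2-seed[0])+abs(st[k,1]+st[k,3]/2-seed[1]))
    ct=max(cv2.findContours((l==k).astype(np.uint8),cv2.RETR_EXTERNAL,cv2.CHAIN_APPROX_NONE)[0],key=len)
    return cv2.minAreaRect(cast(c,ct.reshape(-1,2),62,s).astype(np.float32))
E
python3 - <<'E'
from h import *
for n,seed in(("scene",(295,278)),("side",(300,272))):
    c=capture(n); r=panel(c,seed); print(n,r)
    print(cv2.boxPoints(r).round().tolist())
E
```

```text
scene ((499.6344299316406, 54.779022216796875), (274.2065124511719, 141.7908477783203), 79.81082916259766)
[[406.0, -68.0], [545.0, -93.0], [594.0, 177.0], [454.0, 202.0]]
side ((499.2381896972656, 54.008689880371094), (271.5914306640625, 137.24954223632812), 79.77399444580078)
[[408.0, -67.0], [543.0, -92.0], [591.0, 175.0], [456.0, 200.0]]
```

Emit:
send_rows:
  motion:
    - {"claw": 1,"x": 0,"y": 0,"z": -60,"twist": 0}
    - {"claw": 1,"x": -40,"y": -40,"z": -85,"twist": 0}
    - {"claw": 1,"x": -80,"y": -80,"z": -85,"twist": 0}
    - {"claw": 1,"x": -120,"y": -120,"z": -85,"twist": 0}
    - {"claw": 1,"x": -160,"y": -160,"z": -85,"twist": 0}
    - {"claw": 1,"x": -200,"y": -200,"z": -85,"twist": 0}
    - {"claw": 1,"x": -240,"y": -240,"z": -85,"twist": 0}
    - {"claw": 1,"x": -280,"y": -280,"z": -85,"twist": 0}

```text
time_s: 1.25
tool_pos: [393.5, 280.9, 322.5]
tool_rot: [0.517, 3.098, 0.0]
contact_force: [0.6, 0.2, 0.8]
finger_gap: 0.998
grip_force: 0.0
```

Emit:
send_rows:
  motion:
    - {"claw": 1,"x": -40,"y": -40,"z": 0,"twist": 0}
    - {"claw": 1,"x": -80,"y": -80,"z": 0,"twist": 0}
    - {"claw": 1,"x": -120,"y": -120,"z": 0,"twist": 0}
    - {"claw": 1,"x": -150,"y": -150,"z": 0,"twist": 0}
    - {"claw": 1,"x": -150,"y": -150,"z": 0,"twist": 0}
    - {"claw": 1,"x": -150,"y": -150,"z": 0,"twist": 0}

```text
time_s: 2.0
tool_pos: [486.1, 92.3, 322.4]
tool_rot: [-0.518, -3.098, -0.0]
contact_force: [-0.4, 0.4, -0.3]
finger_gap: 0.993
grip_force: 0.0
```

Run:
```python
from h import *
s=arm.read_state(); print(s["time_s"],s["tool_pos"],s["tool_rot"],s["joint_positions"])
c=capture("wrist"); cv2.imwrite("pics/w1.png",c["image"])
print(project(c,[(499.5,54.4,62),(493.8,124.5,62),(486,-20.4,62)],s))
```

```text
2.0 [486.11571283  92.26920203 322.40835799] [-5.17789588e-01 -3.09844294e+00 -2.31625130e-04] [ 1.35906403e-01 -2.88596599e-01  1.68465843e+00  1.98169737e-04
  1.74566175e+00 -1.10368995e+00]
[[289.47567355 225.90806844]
 [354.13498457 198.03741612]
 [215.3658139  237.11090688]]
```

View pics/w1.png

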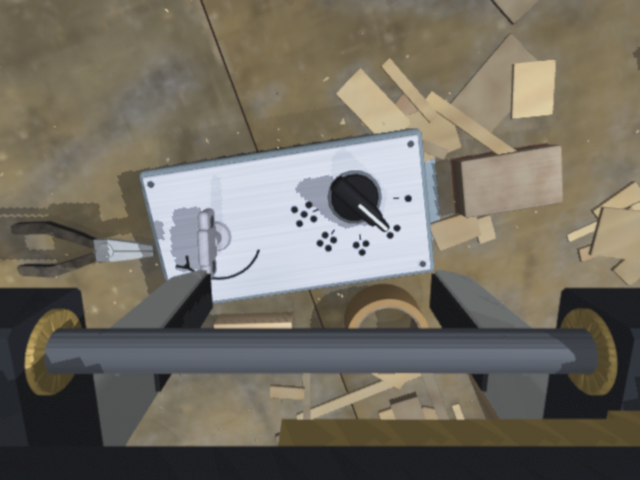

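The wrist view shows the knob at (355,198) with its white line pointing to (385,228), near the two-dot mark (393,232). Four dots sit at (326,241). The key wing at (207,240) lies roughly along timer x. Measuring both angles.

```bash
cat >> h.py <<'E'
def blob(c,s,mask,z,ctr,rad):
    v,u=np.nonzero(mask); p=cast(c,np.c_[u,v],z,s); p=p[np.hypot(*(p-ctr).T)<rad]
    q=p-p.mean(0); w,V=np.linalg.eigh(q.T@q/len(p)); d=V[:,1]
    return p.mean(0),d,2*np.sqrt(3*w),len(p)
def tang(d,yaw=np.radians(-10.2)): # timer-frame clockwise angle
    return yaw-np.arctan2(d[1],d[0])
E
python3 - <<'E'
from h import *
s=arm.read_state(); c=capture("wrist"); im=c["image"]; g=cv2.cvtColor(im,6)
sel=np.array([493.8,124.5]);key=np.array([486,-20.4])
# white line: bright within filled dark knob
dark=(g<60).astype(np.uint8); roi=np.zeros_like(dark); cv2.circle(roi,(358,203),48,1,-1)
n,l,st,ce=cv2.connectedComponentsWithStats(dark*roi); k=1+st[1:,4].argmax()
ct=cv2.findContours((l==k).astype(np.uint8),0,1)[0]; hull=np.zeros_like(dark); cv2.drawContours(hull,[cv2.convexHull(np.vstack(ct))],-1,1,-1)
hull=cv2.erode(hull,np.ones((3,3)))
m,d,L,N=blob(c,s,(g>120)&(hull>0),104,sel,45); d=d*np.sign(d@(m-sel))
print("line",m,d,L,N,"ang",tang(d),"from ctr",tang(m-sel), np.hypot(*(m-sel)))
print("knob hull bbox",st[k],ce[k])
# dots
n,l,st,ce=cv2.connectedComponentsWithStats((g<90).astype(np.uint8))
for k in range(1,n):
    if 8<st[k,4]<120 and 120<ce[k][1]<280 and 280<ce[k][0]<420:
        p=cast(c,[ce[k]],62,s)[0]; print("dot",ce[k].round(1),p.round(1),round(np.hypot(*(p-sel)),1),round(tang(p-sel),3),st[k,4])
cv2.imwrite("pics/w2.png",np.hstack([cv2.resize(im[140:290,150:270],None,fx=3.3,fy=3.3),cv2.resize(im[140:290,300:420],None,fx=3.3,fy=3.3)]))
E
```

```text
line [505.33488121 134.24663734] [0.78057953 0.62505647] [14.60845574 26.58983183] 164 ang -0.85322746433212 from ctr -0.879590658787849 15.101338480230122
knob hull bbox [ 330  175   58   52 1787] [354.15948517 197.70733072]
dot [363.9 135.1] [439.1 152.3] 61.3 -2.849 21
dot [407.4 198.4] [511.2 174.6] 53.1 -1.414 25
dot [308.2 204.5] [485.1  79.8] 45.5 1.586 28
dot [293.7 209.2] [484.9  64.6] 60.6 1.541 25
dot [303.3 214. ] [492.5  72. ] 52.5 1.417 24
dot [313.  218.6] [500.1  79.6] 45.4 1.254 25
dot [298.8 223.1] [499.8  64.6] 60.2 1.293 23
dot [396.1 227.9] [536.3 155.5] 52.6 -0.809 22
dot [324.2 235. ] [519.7  84.7] 47.5 0.815 23
dot [389.2 235.1] [541.2 146.9] 52.4 -0.619 23
dot [332.8 239.9] [527.4  91.3] 47.2 0.601 23
dot [319.1 243.1] [526.1  77.1] 57.3 0.795 22
dot [365.1 243.3] [541.5 121.3] 47.8 -0.11 22
dot [355.3 245. ] [539.9 111.3] 48.0 0.101 24
dot [327.7 247.9] [533.6  83.8] 57.0 0.618 22
dot [361.3 252.2] [549.1 114.7] 56.2 -0.003 22
```

View pics/w2.png

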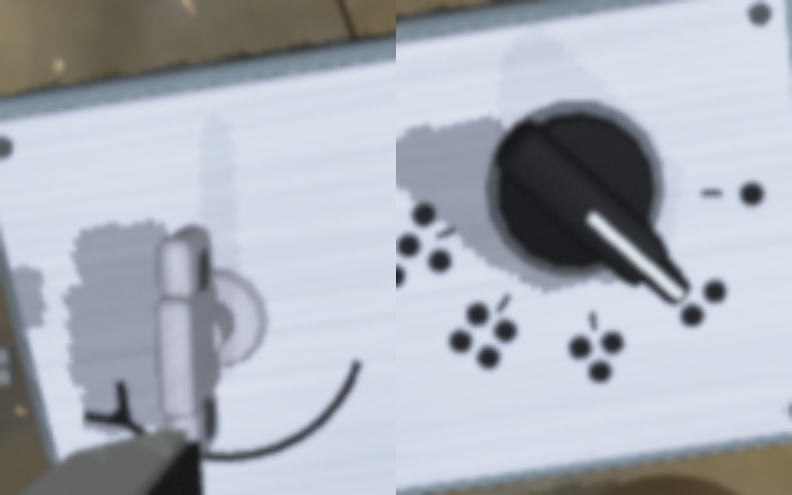

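Zoom: white line runs from about (358.8,206.1) to (387.6,229.4). The key's top face runs along x≈203.3 from y 211 to past 266. The dots confirm the selector axis and yaw to about 0.5 mm.

Run:
```python
from h import *
s=arm.read_state(); c=capture("wrist")
a,b=cast(c,[(358.8,206.1),(387.6,229.4)],104,s); print(a,b,tang(b-a),np.hypot(*(b-[493.8,124.5])), tang(b-np.array([493.8,124.5])))
a,b=cast(c,[(203.5,211),(202.8,268)],111,s); print(a,b,(a+b)/2,tang(b-a),np.hypot(*(b-a)))
T=pose(s);print(T[:3,:3].round(4)); print("commanded-ish", T[:3,3])
print("rel sel in tool", T[:3,:3].T@(np.array([493.8,124.5,94])-T[:3,3]),"ytool ang",tang(T[:2,1]))
```

```text
[494.73746982 125.67874348] [523.48853708 143.81253845] -0.7407236420902583 35.41727509393598 -0.7547536515153915
[453.38336544  -4.58403524] [501.65306506 -25.49674261] [477.51821525 -15.04038893] 0.23081164214160046 52.605182543195276
[[-9.461e-01  3.238e-01  2.000e-04]
 [ 3.238e-01  9.461e-01  2.000e-04]
 [-1.000e-04  2.000e-04 -1.000e+00]]
commanded-ish [485.96601799  92.87954499 322.55936673]
rel sel in tool [  2.85498851  32.3980875  228.56688635] ytool ang -1.4191012903686233
```

Emit:
send_rows:
  motion:
    - {"claw": 0.7,"x": 1,"y": 10,"z": 30,"twist": -10}
    - {"claw": 0.7,"x": 2,"y": 20,"z": 60,"twist": -20}
    - {"claw": 0.7,"x": 3,"y": 30,"z": 90,"twist": -30}
    - {"claw": 0.7,"x": 3,"y": 32.4,"z": 120,"twist": -40}
    - {"claw": 0.7,"x": 3,"y": 32.4,"z": 140,"twist": -49.5}
    - {"claw": 0.7,"x": 3,"y": 32.4,"z": 150,"twist": -49.5}
    - {"claw": 0.7,"x": 3,"y": 32.4,"z": 150,"twist": -49.5}

```text
time_s: 3.02
tool_pos: [493.7, 124.1, 172.4]
tool_rot: [0.823, -3.032, -0.0]
contact_force: [-0.8, 0.2, 0.3]
finger_gap: 0.698
grip_force: 0.0
```

Run:
```python
from h import *
s=arm.read_state(); T=pose(s)
print("rel sel in tool", T[:3,:3].T@(np.array([493.8,124.5,94])-T[:3,3]),"ytool ang",tang(T[:2,1]),s["joint_positions"])
c=capture("wrist"); cv2.imwrite("pics/w3.png",c["image"])
```

```text
rel sel in tool [-0.32164338  0.33221983 78.3721064 ] ytool ang -2.278767482243486 [ 1.96047373e-01 -2.27110732e-01  1.87603672e+00  1.81908280e-05
  1.49307870e+00 -1.90469797e+00]
```

View pics/w3.png

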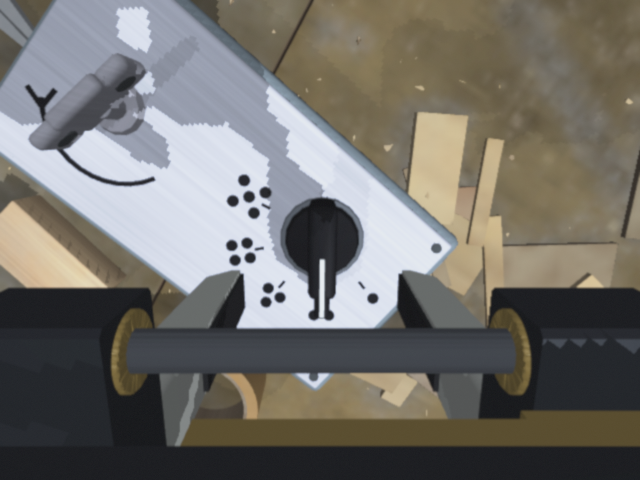

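The knob's bar is vertical at x≈322, centred between the fingers and aligned with the tool. Descending and gripping.

Emit:
send_rows:
  motion:
    - {"claw": 0.7,"x": 0,"y": 0,"z": 40,"twist": 0}
    - {"claw": 0.7,"x": 0,"y": 0,"z": 70,"twist": 0}
    - {"claw": 0.7,"x": 0,"y": 0,"z": 78,"twist": 0}
    - {"claw": 0.4,"x": 0,"y": 0,"z": 78,"twist": 0}
    - {"claw": 0,"x": 0,"y": 0,"z": 78,"twist": 0}
    - {"claw": 0,"x": 0,"y": 0,"z": 78,"twist": 0}
    - {"claw": 0,"x": 0,"y": 0,"z": 78,"twist": 0}
    - {"claw": 0,"x": 0,"y": 0,"z": 78,"twist": 0}
  squeeze: 25

```text
time_s: 4.08
tool_pos: [494.0, 123.7, 94.7]
tool_rot: [-0.827, 3.03, -0.0]
contact_force: [0.6, -0.1, -0.2]
finger_gap: 0.214
grip_force: 0.0
```

Emit:
send_rows:
  motion:
    - {"claw": 0}
    - {"claw": 0}
    - {"claw": 0}

```text
invalid input
```

Emit:
send_rows:
  motion:
    - {"claw": 0,"x": 0,"y": 0,"z": 0,"twist": 0}
    - {"claw": 0,"x": 0,"y": 0,"z": 0,"twist": 0}
    - {"claw": 0,"x": 0,"y": 0,"z": 0,"twist": 0}

```text
time_s: 4.45
tool_pos: [493.5, 124.5, 94.6]
tool_rot: [0.828, -3.03, -0.003]
contact_force: [-5.8, 8.4, 4.4]
finger_gap: 0.175
grip_force: 25.0
```

Emit:
send_rows:
  motion:
    - {"claw": 0,"x": 0,"y": 0,"z": 0,"twist": 10}
    - {"claw": 0,"x": 0,"y": 0,"z": 0,"twist": 20}
    - {"claw": 0,"x": 0,"y": 0,"z": 0,"twist": 30}
    - {"claw": 0,"x": 0,"y": 0,"z": 0,"twist": 40}
    - {"claw": 0,"x": 0,"y": 0,"z": 0,"twist": 50}
    - {"claw": 0,"x": 0,"y": 0,"z": 0,"twist": 60}
    - {"claw": 0,"x": 0,"y": 0,"z": 0,"twist": 70}
    - {"claw": 0,"x": 0,"y": 0,"z": 0,"twist": 80}

```text
time_s: 5.45
tool_pos: [493.6, 124.9, 94.6]
tool_rot: [-1.321, -2.848, -0.003]
contact_force: [-4.4, 12.0, 2.4]
finger_gap: 0.17
grip_force: 25.0
```

Run:
```python
from h import *
s=arm.read_state(); T=pose(s)
print("rel sel in tool", T[:3,:3].T@(np.array([493.8,124.5,94])-T[:3,3]),"bar ang",tang(T[:2,1])+np.pi/2,s["wrist_torque"],s["contact_force"],s["grip_force"],s["finger_gap"])
```

```text
rel sel in tool [-0.48434837 -0.09394291  0.62376538] bar ang 0.6904795001043609 [1.95499433 0.88254461 0.03576832] [-4.43277221 12.03754508  2.44615149] 24.991015791893005 0.1701286574348217
```

Emit:
send_rows:
  motion:
    - {"claw": 0.6,"x": 0,"y": 0,"z": 0,"twist": 0}
    - {"claw": 0.6,"x": 0,"y": 0,"z": 0,"twist": 0}
    - {"claw": 0.6,"x": 0,"y": 0,"z": 0,"twist": 0}
    - {"claw": 0.6,"x": 0,"y": 0,"z": 0,"twist": 0}
    - {"claw": 0.6,"x": 0,"y": 0,"z": -40,"twist": 0}
    - {"claw": 0.7,"x": 0,"y": 0,"z": -90,"twist": 0}
    - {"claw": 0.7,"x": 0,"y": 0,"z": -130,"twist": 0}
    - {"claw": 0.7,"x": 0,"y": 0,"z": -130,"twist": 0}

```text
time_s: 6.45
tool_pos: [494.9, 123.8, 227.8]
tool_rot: [1.312, 2.85, 0.005]
contact_force: [1.0, 0.3, -0.9]
finger_gap: 0.695
grip_force: 0.0
```

Run:
```python
from h import *
s=arm.read_state(); T=pose(s); c=capture("wrist"); cv2.imwrite("pics/w4.png",c["image"])
print("rel key in tool", T[:3,:3].T@(np.array([486,-20.4,96])-T[:3,3]),"ytool ang",tang(T[:2,1]),s["joint_positions"][5],s["finger_gap"])
e=lambda ctr,a,r,z:(*(np.array(ctr)+r*np.array([np.cos(-.178-a),np.sin(-.178-a)])),z)
print(project(c,[e((493.8,124.5),.698,37,104),e((493.8,124.5),0,0,104),e((486,-20.4),.23,33,111),e((486,-20.4),.23,-33,111)],s))
```

```text
rel key in tool [-103.42361117 -101.1072291   131.59340932] ytool ang -0.8860479446780416 -0.5128807125202886 0.6949361895622226
[[319.46465448 283.36027603]
 [320.12983859 231.25841748]
 [202.80656878 413.2903822 ]
 [155.22902907 339.32617646]]
```

View pics/w4.png

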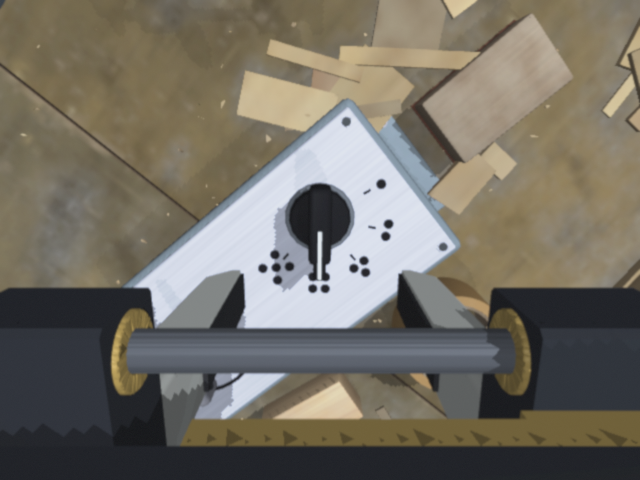

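The selector's pointer is vertical at x≈319, sitting at the four-dot group (318,283). Next, hovering over the key.

Emit:
send_rows:
  motion:
    - {"claw": 0.7,"x": -25,"y": -25,"z": 0,"twist": -6}
    - {"claw": 0.7,"x": -55,"y": -55,"z": 0,"twist": -13}
    - {"claw": 0.7,"x": -85,"y": -85,"z": 10,"twist": -20}
    - {"claw": 0.7,"x": -103,"y": -101,"z": 30,"twist": -26}
    - {"claw": 0.7,"x": -103,"y": -101,"z": 30,"twist": -26}
    - {"claw": 0.7,"x": -103,"y": -101,"z": 30,"twist": -26}

```text
time_s: 7.25
tool_pos: [484.1, -19.8, 194.2]
tool_rot: [-0.641, -3.075, -0.0]
contact_force: [0.5, 0.7, 0.4]
finger_gap: 0.697
grip_force: 0.0
```

Run:
```python
from h import *
s=arm.read_state(); T=pose(s); c=capture("wrist"); cv2.imwrite("pics/w5.png",c["image"])
print("rel key in tool", T[:3,:3].T@(np.array([486,-20.4,96])-T[:3,3]),"grip ang",tang(T[:2,1])+np.pi/2,s["joint_positions"][5],s["finger_gap"])
e=lambda ctr,a,r,z:(*(np.array(ctr)+r*np.array([np.cos(-.178-a),np.sin(-.178-a)])),z)
print(project(c,[e((486,-20.4),.23,33,111),e((486,-20.4),.23,-33,111)],s))
```

```text
rel key in tool [-2.05245819  0.24066092 98.16723394] grip ang 0.23304438980704179 -1.253429942927443 0.6973697728737807
[[321.75273294 307.12611175]
 [321.40346034 197.03216031]]
```

View pics/w5.png

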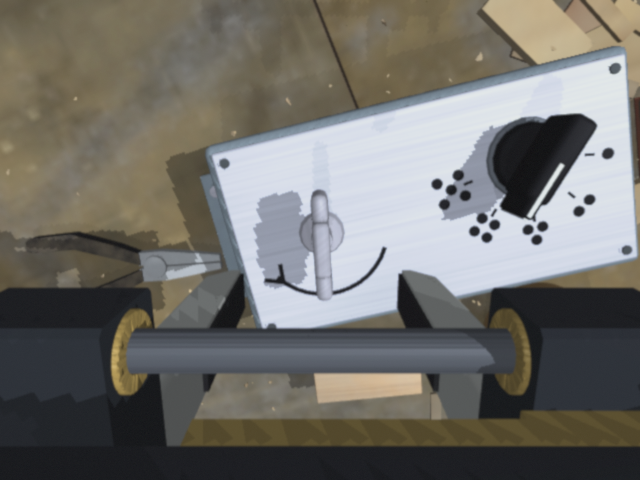

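The key wing runs from (319,192) to (325,300) and is nearly aligned with the tool, about 3° off. All four panel screws are visible, at (224,162), (615,68), (627,250) and (271,327), so I can refine the axis.

Run:
```python
from h import *
s=arm.read_state(); c=capture("wrist"); im=c["image"]; g=cv2.cvtColor(im,6)
P=cast(c,[(224,163),(615,68),(627,250),(271,327)],62,s); print(P.round(1).tolist(),P.mean(0), np.degrees(np.arctan2(*(P[1]-P[0])[::-1])),np.degrees(np.arctan2(*(P[2]-P[3])[::-1])))
y=(P[1]-P[0])+(P[2]-P[3]); y/=np.hypot(*y); x=np.array([y[1],-y[0]]); yaw=np.arctan2(x[1],x[0])
k=P.mean(0)-76*y; print("key",k,"sel",P.mean(0)-18*x+68*y)
a,b=cast(c,[(319,192),(325,300)],111,s); print(a,b,(a+b)/2,np.hypot(*(b-a)),tang(b-a,yaw))
v=im[180:310:10,300:345].min(2)
for i,r in enumerate(v): print(180+10*i,r.tolist())
```

```text
[[416.1, -60.2], [461.6, 192.2], [582.2, 170.7], [536.0, -82.0]] [498.98023837  55.15671678] 79.77532951382898 79.63943104134555
key [485.40083796 -19.62028425] sel [493.41988586 125.27862834]
[452.87225559  -7.23735559] [513.31691286 -29.73997525] [483.09458423 -18.48866542] 64.49747656255308 0.1767470312864111
180 [217, 218, 218, 218, 218, 217, 218, 217, 217, 217, 216, 215, 212, 206, 203, 203, 202, 202, 201, 200, 200, 200, 201, 201, 201, 200, 201, 202, 205, 210, 214, 215, 215, 215, 215, 215, 215, 215, 215, 214, 215, 214, 215, 215, 215]
190 [213, 213, 214, 214, 214, 214, 215, 215, 215, 215, 215, 214, 202, 178, 151, 125, 108, 104, 106, 107, 112, 124, 142, 159, 175, 193, 200, 201, 201, 204, 211, 214, 214, 215, 215, 215, 216, 215, 216, 216, 216, 216, 216, 217, 217]
200 [168, 202, 215, 218, 219, 219, 219, 219, 218, 206, 149, 118, 127, 139, 149, 160, 171, 181, 191, 198, 200, 198, 193, 187, 179, 165, 147, 156, 186, 197, 202, 207, 210, 211, 211, 211, 212, 212, 211, 211, 211, 211, 212, 211, 212]
210 [167, 187, 206, 214, 214, 214, 214, 214, 212, 202, 162, 124, 123, 133, 143, 153, 165, 177, 1
[... 1486 characters left out ...]
5, 215, 215, 214, 215, 214]
280 [150, 164, 198, 211, 213, 215, 215, 214, 215, 214, 214, 214, 214, 214, 198, 144, 118, 127, 138, 149, 159, 170, 179, 186, 192, 192, 190, 187, 182, 173, 157, 159, 197, 213, 214, 214, 214, 214, 213, 213, 213, 213, 213, 212, 213]
290 [46, 42, 45, 52, 64, 79, 92, 110, 123, 137, 144, 146, 150, 159, 162, 137, 115, 119, 131, 144, 156, 167, 176, 182, 185, 188, 188, 188, 187, 182, 168, 146, 133, 119, 104, 95, 86, 77, 72, 59, 45, 42, 47, 59, 73]
300 [214, 214, 213, 214, 214, 213, 213, 213, 213, 211, 212, 211, 212, 211, 211, 212, 212, 211, 206, 196, 189, 185, 180, 178, 177, 175, 184, 192, 194, 200, 205, 206, 206, 205, 205, 206, 205, 205, 206, 206, 206, 206, 206, 206, 205]
```

Emit:
send_rows:
  motion:
    - {"claw": 0.7,"x": -1.2,"y": 0.7,"z": 40,"twist": -3.2}
    - {"claw": 0.5,"x": -1.2,"y": 0.7,"z": 80,"twist": -3.2}
    - {"claw": 0.4,"x": -1.2,"y": 0.7,"z": 98,"twist": -3.2}
    - {"claw": 0.3,"x": -1.2,"y": 0.7,"z": 98,"twist": -3.2}
    - {"claw": 0,"x": -1.2,"y": 0.7,"z": 98,"twist": -3.2}
    - {"claw": 0,"x": -1.2,"y": 0.7,"z": 98,"twist": -3.2}
    - {"claw": 0,"x": -1.2,"y": 0.7,"z": 98,"twist": -3.2}
    - {"claw": 0,"x": -1.2,"y": 0.7,"z": 98,"twist": -3.2}
  squeeze: 30

```text
time_s: 8.35
tool_pos: [486.0, -20.1, 97.4]
tool_rot: [0.552, 3.091, 0.0]
contact_force: [0.2, 0.2, 6.1]
finger_gap: 0.138
grip_force: 30.0
```

Emit:
send_rows:
  motion:
    - {"claw": 0,"x": 0,"y": 0,"z": 0,"twist": 0}
    - {"claw": 0,"x": 0,"y": 0,"z": 0,"twist": 0}

```text
time_s: 8.6
tool_pos: [486.0, -20.1, 97.4]
tool_rot: [0.552, 3.091, 0.0]
contact_force: [-0.5, 0.0, 6.7]
finger_gap: 0.135
grip_force: 30.0
```

```bash
cat > st.py <<'E'
from h import *
s=arm.read_state(); T=pose(s)
print("grip ang",tang(T[:2,1])+np.pi/2,"pos",s["tool_pos"],"q6",s["joint_positions"][5],s["wrist_torque"],s["contact_force"],s["grip_force"],s["finger_gap"],s["time_s"])
E
python3 st.py
```

```text
grip ang 0.17551848477399146 pos [486.02178086 -20.08813666  97.41203111] q6 -1.3111138559360411 [ 0.18655332  0.01996838 -0.01127827] [-0.49974548  0.00931514  6.68051198] 30.001456439495087 0.13530173830559203 8.6
```

The gap (12.6 mm) and the 6.7 N upward force suggest the tips touch the hub. I'll reopen, rise a little and regrip.

Emit:
send_rows:
  motion:
    - {"claw": 0.35,"x": 0,"y": 0,"z": 0,"twist": 0}
    - {"claw": 0.35,"x": 0,"y": 0,"z": 0,"twist": 0}
    - {"claw": 0.35,"x": 0,"y": 0,"z": -4,"twist": 0}
    - {"claw": 0.35,"x": 0,"y": 0,"z": -4,"twist": 0}
    - {"claw": 0,"x": 0,"y": 0,"z": -4,"twist": 0}
    - {"claw": 0,"x": 0,"y": 0,"z": -4,"twist": 0}
    - {"claw": 0,"x": 0,"y": 0,"z": -4,"twist": 0}
    - {"claw": 0,"x": 0,"y": 0,"z": -4,"twist": 0}

```text
time_s: 9.6
tool_pos: [485.6, -20.0, 100.4]
tool_rot: [-0.552, -3.093, -0.0]
contact_force: [0.3, 1.9, -0.9]
finger_gap: 0.124
grip_force: 30.0
```

```bash
python3 st.py
```

```text
grip ang 0.17540621479168128 pos [485.57610877 -19.96624489 100.38602802] q6 -1.3111663349510618 [ 0.39081151 -0.19877043  0.01332373] [ 0.33230024  1.87868991 -0.92726021] 29.99992311000824 0.12399020990527156 9.6
```

Emit:
send_rows:
  motion:
    - {"claw": 0,"x": 0,"y": 0,"z": 0,"twist": 8}
    - {"claw": 0,"x": 0,"y": 0,"z": 0,"twist": 16}
    - {"claw": 0,"x": 0,"y": 0,"z": 0,"twist": 24}
    - {"claw": 0,"x": 0,"y": 0,"z": 0,"twist": 32}
    - {"claw": 0,"x": 0,"y": 0,"z": 0,"twist": 40}
    - {"claw": 0,"x": 0,"y": 0,"z": 0,"twist": 48}
    - {"claw": 0,"x": 0,"y": 0,"z": 0,"twist": 56}
    - {"claw": 0,"x": 0,"y": 0,"z": 0,"twist": 64}

```text
time_s: 10.6
tool_pos: [485.8, -19.8, 100.4]
tool_rot: [2.112, 2.325, 0.001]
contact_force: [4.2, 3.4, -1.9]
finger_gap: 0.124
grip_force: 30.0
```

```bash
python3 st.py
```

```text
grip ang 1.296875283468803 pos [485.79197923 -19.7820695  100.39565503] q6 -0.1896013823016485 [ 0.58040382 -0.6619771   0.07962811] [ 4.24850907  3.41054084 -1.88760289] 29.996587336063385 0.12368368890727019 10.6
```

Working: grip steady, torque about 0.08 N m. 1.303 rad (74.7°) remains.

Emit:
send_rows:
  motion:
    - {"claw": 0,"x": 0,"y": 0,"z": 0,"twist": 9}
    - {"claw": 0,"x": 0,"y": 0,"z": 0,"twist": 18}
    - {"claw": 0,"x": 0,"y": 0,"z": 0,"twist": 27}
    - {"claw": 0,"x": 0,"y": 0,"z": 0,"twist": 36}
    - {"claw": 0,"x": 0,"y": 0,"z": 0,"twist": 45}
    - {"claw": 0,"x": 0,"y": 0,"z": 0,"twist": 54}
    - {"claw": 0,"x": 0,"y": 0,"z": 0,"twist": 63}
    - {"claw": 0,"x": 0,"y": 0,"z": 0,"twist": 70}

```text
time_s: 11.6
tool_pos: [486.0, -20.0, 100.4]
tool_rot: [3.064, 0.693, 0.002]
contact_force: [7.0, 2.1, -3.1]
finger_gap: 0.123
grip_force: 30.0
```

```bash
python3 st.py
```

```text
grip ang 2.5186323026119757 pos [486.029322   -19.9695981  100.41437115] q6 1.0320875339571147 [ 0.30328963 -1.09257694  0.07486171] [ 6.96218931  2.07800839 -3.0922383 ] 29.996740221977234 0.12283774643789394 11.6
```

Emit:
send_rows:
  motion:
    - {"claw": 0,"x": 0,"y": 0,"z": 0,"twist": 2}
    - {"claw": 0,"x": 0,"y": 0,"z": 0,"twist": 4}
    - {"claw": 0,"x": 0,"y": 0,"z": 0,"twist": 5}
    - {"claw": 0,"x": 0,"y": 0,"z": 0,"twist": 5}

```text
time_s: 12.1
tool_pos: [486.0, -20.0, 100.4]
tool_rot: [3.09, 0.565, 0.002]
contact_force: [6.0, 1.4, -3.9]
finger_gap: 0.126
grip_force: 30.0
```

```bash
python3 st.py
```

```text
grip ang 2.601641087341677 pos [486.04918957 -19.97870648 100.4277619 ] q6 1.1150994477558362 [ 0.31551444 -1.03924938  0.01594286] [ 6.03420039  1.40426382 -3.85524621] 29.99918907880783 0.12579992088598888 12.1
```

Emit:
send_rows:
  motion:
    - {"claw": 0,"x": 0,"y": 0,"z": 0,"twist": 1}
    - {"claw": 0,"x": 0,"y": 0,"z": 0,"twist": 2}
    - {"claw": 0,"x": 0,"y": 0,"z": 0,"twist": 3}
    - {"claw": 0,"x": 0,"y": 0,"z": 0,"twist": 3}

```text
time_s: 12.6
tool_pos: [486.1, -20.0, 100.4]
tool_rot: [3.104, 0.484, 0.002]
contact_force: [6.0, 0.9, -3.9]
finger_gap: 0.128
grip_force: 30.0
```

```bash
python3 st.py
```

```text
grip ang 2.6539277967213857 pos [486.06195374 -20.00004213 100.42268261] q6 1.167401214684606 [ 0.25365785 -1.06841597  0.07573296] [ 5.99695713  0.9114189  -3.87591585] 29.999099671840668 0.1283782601905579 12.6
```

Emit:
send_rows:
  motion:
    - {"claw": 0,"x": 0,"y": 0,"z": 0,"twist": 2}
    - {"claw": 0,"x": 0,"y": 0,"z": 0,"twist": 4}
    - {"claw": 0,"x": 0,"y": 0,"z": 0,"twist": 4}
    - {"claw": 0,"x": 0,"y": 0,"z": 0,"twist": 4}

```text
time_s: 13.1
tool_pos: [486.0, -20.0, 100.4]
tool_rot: [3.119, 0.376, 0.002]
contact_force: [6.2, 2.1, -3.6]
finger_gap: 0.124
grip_force: 30.0
```

```bash
python3 st.py
```

```text
grip ang 2.7234312485193914 pos [486.04761359 -20.04208787 100.42399787] q6 1.2368762033865877 [ 0.21356767 -1.07290173  0.19129034] [ 6.23958598  2.07679199 -3.63656631] 29.99899685382843 0.12366856047641644 13.1
```

Torque now exceeds the winding torque (0.19 against 0.09 N m), so the key should be at its stop. Release, lift and look.

Emit:
send_rows:
  motion:
    - {"claw": 0.5,"x": 0,"y": 0,"z": 0,"twist": 0}
    - {"claw": 0.5,"x": 0,"y": 0,"z": 0,"twist": 0}
    - {"claw": 0.5,"x": 0,"y": 0,"z": 0,"twist": 0}
    - {"claw": 0.6,"x": 0,"y": 0,"z": -40,"twist": 0}
    - {"claw": 0.7,"x": 0,"y": 0,"z": -90,"twist": 0}
    - {"claw": 0.7,"x": 0,"y": 0,"z": -110,"twist": 0}
    - {"claw": 0.7,"x": 0,"y": 0,"z": -110,"twist": 0}
    - {"claw": 0.7,"x": 0,"y": 0,"z": -110,"twist": 0}

```text
time_s: 14.1
tool_pos: [485.1, -20.1, 208.7]
tool_rot: [-3.119, -0.376, 0.003]
contact_force: [-0.4, 0.3, -0.1]
finger_gap: 0.698
grip_force: 0.0
```

```bash
python3 st.py
python3 - <<'E'
from h import *
s=arm.read_state(); c=capture("wrist"); cv2.imwrite("pics/w6.png",c["image"])
e=lambda ctr,a,r,z:(*(np.array(ctr)+r*np.array([np.cos(-.178-a),np.sin(-.178-a)])),z)
print(project(c,[e((485.4,-19.6),a,r,111) for a in(2.5,2.6,2.7) for r in(-33,33)],s).round(1))
E
```

```text
grip ang 2.723681965839547 pos [485.08239296 -20.06957565 208.68796007] q6 1.2370322225268904 [ 0.00038685  0.15783569 -0.01123924] [-0.35343322  0.32187794 -0.11494666] 0.0 0.6975107248697026 14.1
[[308.  187.9]
 [332.2 290.3]
 [313.5 187. ]
 [327.  291.1]
 [319.1 186.5]
 [321.7 291.5]]
```

View pics/w6.png

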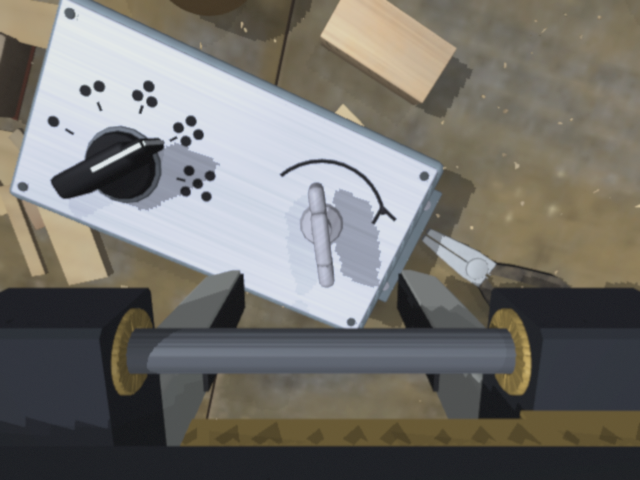

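The key wing now runs from (316,184) to (327,286), close to the 2.6 prediction of (313.5,187)–(327,291). The selector pointer at (160,145) still aims at the four dots (188,131). Quick numeric check:

Run:
```python
from h import *
s=arm.read_state(); c=capture("wrist"); im=c["image"]
P=cast(c,[(424,176),(351,322),(22,187),(69.5,14)],62,s); y=(P[2]-P[1])+(P[3]-P[0]); yaw=np.arctan2(y[1],y[0])-np.pi/2
print("yaw deg",np.degrees(yaw),"ctr",P.mean(0))
def mid(r):
    v=im[r,300:345].min(2).astype(float) if 0 else im[r,300:345].min(1).astype(float); d=np.gradient(v)
    return v
E=[]
for r in (195,205,250,260,270):
    v=mid(r); print(r,v.astype(int).tolist())
g=cv2.cvtColor(im,6)
m=(g>150); roi=np.zeros(g.shape,np.uint8); cv2.fillPoly(roi,[np.array([(88,164),(94,174),(150,150),(145,138)])],1)
v,u=np.nonzero(m&(roi>0)); l=cv2.fitLine(np.c_[u,v].astype(np.float32),2,0,.01,.01).ravel(); print(l,len(u))
a=cast(c,[l[2:]-20*l[:2],l[2:]+20*l[:2]],104,s); print("sel",tang(a[1]-a[0],yaw))
```

```text
yaw deg -10.149007873453746 ctr [498.16826765  54.73637908]
195 [213, 208, 206, 206, 205, 205, 203, 190, 165, 168, 180, 187, 194, 200, 201, 195, 187, 180, 171, 158, 145, 131, 117, 101, 125, 187, 208, 212, 213, 214, 215, 216, 216, 210, 177, 158, 156, 155, 154, 154, 154, 154, 154, 154, 154]
205 [194, 192, 192, 192, 193, 193, 195, 195, 186, 160, 161, 175, 182, 184, 186, 187, 182, 177, 173, 167, 160, 152, 144, 129, 109, 92, 106, 121, 124, 125, 130, 147, 172, 195, 198, 171, 157, 153, 154, 153, 152, 152, 151, 151, 152]
250 [204, 205, 206, 205, 205, 204, 202, 202, 201, 199, 199, 198, 198, 193, 174, 161, 168, 176, 182, 187, 188, 186, 182, 177, 174, 171, 163, 150, 135, 119, 121, 169, 202, 207, 189, 164, 153, 152, 151, 152, 152, 152, 152, 153, 153]
260 [198, 199, 198, 199, 200, 201, 202, 201, 201, 202, 201, 201, 201, 201, 198, 185, 161, 165, 175, 183, 189, 189, 187, 183, 179, 176, 173, 166, 154, 142, 126, 110, 137, 192, 211, 213, 212, 211, 204, 178, 163, 157, 154, 153, 154]
270 [205, 205, 205, 205, 205, 205, 204, 203, 203, 202, 201, 201, 200, 201, 201, 201, 195, 174, 163, 174, 182, 186, 191, 193, 191, 186, 181, 172, 161, 146, 132, 117, 101, 128, 192, 213, 215, 214, 214, 205, 174, 158, 157, 157, 158]
[  0.8866511   -0.46243903 116.28571    156.44557   ] 294
sel 0.7028012546384252
```

The selector measures 0.703 rad (target 0.698) and the key about 2.61 (stop at 2.6). The gripper is clear, so I'm handing in.

```bash
python3 -c "
from workcell import arm
print(arm.close_job())"
```

```text
the job is handed in; nothing more can be done
None
```

The job is handed in at about 14 s of the 72 s allowed: the selector measured 0.70 rad, at the four-dot mark, and the key was then wound to its stop (measured about 2.61 rad) and released, with no contact with the loose things that I saw.

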